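# Clear the gap and hold the bolt head behind the bracket

## Task

The nut driver is turning the bolt round together with its nut. Take the turning tool that lies across the top of the bracket and lay it flat in the empty half of the tray, parallel to the two tools there with its cutting end pointing the same way and let go of it; then reach down into the gap behind the bracket, grip the hidden bolt head by its sides and hold it so it no longer turns. Finish while still holding the bolt head, and leave the two laid tools, the oil bottle and the collar where they are.

Things in the scene. Friction and masses are not known exactly. Their poses are not given: they have to be found in the camera images.
- bracket: Fixed fixture. Origin on the bench below the bolt head; x along the bolt from front (driver) to back, z up. Base 150x170x12 mm. Two upright plates, 150 mm wide in y, tops at 150 mm: bracket plate x -38 to -30 mm, rear guard x +30 to +36 mm. The gap between is 60 mm wide, open on top and at both y ends. Nut driver in front, x -66 to -119 mm, 60 mm wide, 133 mm high.
- bolt_head (a point): Centre of the dark hexagonal bolt head in the gap: 24 mm across flats (28 over corners), 16 mm long along the bracket's x (-8 to +8 mm in its frame), joined to the bracket plate by a round 18 mm sleeve. 118 mm above the bench, 32 mm below the plate tops. x is the bolt axis; y and z turn with the bolt.
- bolt (a joint): Angle of the bolt about the bracket's x (rad). The driver turns it at about 0.15 rad/s with a weak torque (0.06 N m) unless it is held. At 0, and every 1.047 rad, two flats face the bracket's +y and -y. Jaws closing on it along the bracket's y turn it until two flats lie against them, within 1 to 2 s at 40 N or more.
- tool_mid (a point): Centre of the turning tool that at first lies across the two plate tops, above or near the bolt head: dark steel bar 140 mm long, square shank 16 x 16 mm, about 250 g, balanced within 5 mm of this point. x runs along the bar to the cutting end, z up; the point is 8 mm above its underside.
- tool_tip (a point): End of the same tool at its cutting end (the last 20 mm narrow to 11 mm, with a small brass-coloured insert on top), 70 mm along x from the centre, 8 mm above its underside.
- tray: Fixed open bare-metal tray, 190 (x) x 210 (y) x 16 mm high, walls 5 mm. Origin at the centre of its underside, z up; inner floor 5 mm up. Two laid tools lie along its y axis in the -x half, cutting ends to +y. The +x half is empty: the middle of the free space is x = +40 mm, y = 0.
- laid1_mid (a point): Centre of the first laid tool in the tray, same kind as the other (140 x 16 x 16 mm); x axis along it to its cutting end. At about x = -62 mm in the tray frame.
- laid2_mid (a point): Centre of the second laid tool in the tray, same kind; at about x = -24 mm in the tray frame.
- oil_mid (a point): Centre of a grey oil bottle, 52 mm diameter, 110 mm high, standing on the bench; bystander.
- collar_mid (a point): Centre of a steel collar, 60 mm outside, 32 mm hole, 22 mm high, lying on the bench; bystander.
There are look-alikes about, which are no part of the job. What is shaped like the part that bears tool_mid but blue or red is not meant.

How it is judged (in metres and radians):
On the way, in this order (a step that is already met when the one before it is completed fails the run):
1. the turning tool lies flat in the empty half of the tray, parallel to the others, cutting end the same way, released (z of tool_mid in the frame of tray between 0.005 and 0.019 m and z of tool_tip in the frame of tray below 0.02 m and x of tool_mid in the frame of tray between -0.012 and 0.085 m and y of tool_mid in the frame of tray between -0.035 and 0.035 m and y of tool_tip in the frame of tray above 0.025 m and angle between the x axis of tool_mid and the y axis of tray, either way round below 0.2 rad and contact force between the fingers and tool below 0.1 N and linear speed of tool below 0.02 m/s), for 0.2 s.
2. the bolt head is gripped and no longer turns (contact force between the fingers and bolt above 6 N and distance between the grasp point and bolt_head below 0.022 m and velocity of joint bolt between -0.02 and 0.02 rad/s), for 0.5 s.
At the end, for the whole second after the job is handed in: The tool lies flat in the tray's empty half (centre within 35 mm of mid-length), within 0.2 rad of the tray's y, cutting end to +y, let go; the fingers grip the bolt head (over 6 N, grasp point within 22 mm of its centre) and the bolt turns slower than 0.02 rad/s (all of step 2 and z of tool_mid in the frame of tray between 0.005 and 0.019 m and z of tool_tip in the frame of tray below 0.02 m and x of tool_mid in the frame of tray between -0.012 and 0.085 m and y of tool_mid in the frame of tray between -0.035 and 0.035 m and y of tool_tip in the frame of tray above 0.025 m and angle between the x axis of tool_mid and the y axis of tray, either way round below 0.2 rad and contact force between the fingers and tool below 0.1 N); the arm keeps its last pose, push and grip.
It fails at once if the first laid tool is moved by more than 30 mm (distance of laid1_mid from where it was at the start of the episode above 0.03 m).
It fails at once if the second laid tool is moved by more than 30 mm (distance of laid2_mid from where it was at the start of the episode above 0.03 m).
It fails at once if the oil bottle is moved by more than 30 mm (distance of oil_mid from where it was at the start of the episode above 0.03 m).
It fails at once if the collar is moved by more than 30 mm (distance of collar_mid from where it was at the start of the episode above 0.03 m).
It also fails if it takes over 56 s, if anything falls off the work surface, if the arm or the gripper's body presses on something with over 40 N, if the wrist force passes 120 N, or if a joint passes its speed limit or range.

## Robot

A 6-joint arm with a two-finger parallel gripper is mounted at the origin on the work surface. World frame = base frame: x ahead of the robot, y to its left, z up, the work surface at z = 0. Lengths are in m, angles in degrees, forces in N, time in s.
With the tool pointing down it reaches from about 0.4 to 0.825 m from the base axis. Payload 7 kg.
Tool frame: the origin (TCP) lies at the very end of the fingers, on their centre line; the grasp point (between the pads) lies 19 mm behind it (ctrl.hold_point_z is the distance from the TCP to the grasp point, in m); z points along the fingers, y is the line along which they close (so a half turn about z gives the same grasp; the last joint's range is limited). The gripper opens to 88 mm and grips with 3 to 60 N. Pads are 19 mm wide; open, the fingers measure 130 mm over their backs; the gripper's body (78 mm by 193 mm) begins 47 mm behind the grasp point.
Start: joints at [-53.165, 20.546, 0.682, 0, -70.136, -16.507], TCP at [0.234, -0.633, 0.227] pointing down, gripper open.
Joint ranges: [-176.03, 176.03], [-82.01, 121.73], [-58.28, 71.71], [-173.87, 95.51], [-174.79, -0.11], [-173.66, 173.66]. Speed limits (degrees/s): [136.94, 136.94, 172.46, 180, 180, 180].

## Interface

Orientations are given as [roll, pitch, yaw] about the fixed x, y, z axes, in that order (R = Rz(yaw) Ry(pitch) Rx(roll)).
In Python, from plant import sensors, viewer, workorder, ctrl gives the robot as it stands.
- The arm moves only by the shell command python3 -m pendant 'ROWS'. ROWS is JSON, a list of rows, each a list of 3 entries, a list of its own where there are three numbers: the opening, from -1 (shut) to 1 (fully open), so that 0 is half open, then the shift along the tool's x, y, z in m, then the turn, a rotation vector about the tool's x, y, z in degrees. A call has 1 to 10 rows; each row is the pose to reach, as a shift and turn from the pose commanded when the call began, along the tool's axes at that moment; what a row does not reach only later rows make up. A row lasts 1/12 s, in which the tool goes at most 41.7 mm and 7.16 degrees, less where a joint would pass 70% of its speed; a pose out of reach is approached as far as the arm can. A call with a gripper value outside its range is refused whole. The fingers move at their own pace and stop on an object; the grip force is fixed at half the most. Time passes only in rows, so rows that repeat a pose let the fingers close. It gives the time, the measured TCP pose, the force, the opening and the grip force at its end, in the units of the state.
- sensors.get_obs(): the state, without advancing time (a new reading comes with each control period).
- viewer.snapshot(name): name is "scene" or "side" or "wrist"; returns the picture (420x560x3 uint8, red, green, blue); there is no depth.
- viewer.camera_params(name): a dict with "fx", "fy", "cx", "cy" (pixels), "dist" ([k1, k2, p1, p2, k3] as OpenCV has them; the pictures are not rectified), "extrinsics" (4x4, takes a point from world to camera coordinates). Camera axes: x right, y up, looking along -z (the intrinsics and any distortion apply to the point x, -y, -z); pixel columns grow to the right and rows downward; lengths in m; the calibration is good to about 2 mm. A picture is of the moment at which its call begins: read the wrist's pose just before it. camera_params takes no time and is no camera call; for the wrist camera it gives the pose at the moment of the call.
- workorder.close_job(): hands the job in; it is judged then, once.
The state is a dict: "clock": time; "joint_pos": joint angles; "qvel": joint speeds; "tau": joint torques, N m; "tool_pos": TCP position; "orientation": TCP orientation; "force": force on the tool from outside, world axes, zero at the start; "moment": the same for the moment, N m; "opening": finger opening in m; "gripper_force": force on a finger pad.
Only numpy, scipy, OpenCV 4.12 (cv2) and the standard library are available. Lean on these libraries where they do the work, as an engineer would, in place of code of your own. Each camera call takes 0.05 s, during which the arm holds its last target. There are 200 camera calls.

## Working session

There is one attempt and no reset: what is moved stays moved. The work goes in short steps, Python scripts to look and compute and a shell command to move; the robot and the scene stay as the last step left them, time stands still between calls to the robot, and variables do not carry over. Pictures are saved under pics/ and viewed, at most 10 in all, crops included, and the job is handed in when it is done.

```bash
mkdir -p pics
cat > h.py <<'E'
import numpy as np, cv2
from plant import sensors, viewer
def snap(n,f):
    im=viewer.snapshot(n); cv2.imwrite('pics/'+f,im[:,:,::-1]); return im
def ray(n,uv,P=None):
    P=P or viewer.camera_params(n); K=np.array([[P['fx'],0,P['cx']],[0,P['fy'],P['cy']],[0,0,1.]])
    E=np.array(P['extrinsics']); q=cv2.undistortPoints(np.array(uv,float).reshape(-1,1,2),K,np.array(P['dist'],float))[:,0]
    d=np.c_[q[:,0],-q[:,1],-np.ones(len(q))]@E[:3,:3]
    return -E[:3,:3].T@E[:3,3], d
def plane(n,uv,z,P=None):
    o,d=ray(n,uv,P); return o+d*((z-o[2])/d[:,2])[:,None]
def proj(n,X,P=None):
    P=P or viewer.camera_params(n); K=np.array([[P['fx'],0,P['cx']],[0,P['fy'],P['cy']],[0,0,1.]])
    E=np.array(P['extrinsics']); c=np.atleast_2d(X)@E[:3,:3].T+E[:3,3]
    c=c*[1,-1,-1]; return cv2.projectPoints(c,np.zeros(3),np.zeros(3),K,np.array(P['dist'],float))[0][:,0]
E
python3 - <<'E'
from h import *
a=snap('scene','s.png');b=snap('side','d.png')
print(sensors.get_obs())
for n in('scene','side'):
  o,_=ray(n,[[280,210]]);print(n,o)
E
```

```text
{'clock': 0.1, 'joint_pos': array([-5.31650670e+01,  2.05860279e+01,  6.39084700e-01, -1.58468713e-02,
       -7.01371236e+01, -1.65057320e+01]), 'qvel': array([-0.05510909, -0.11036122,  0.13241983,  0.09706705,  0.07556265,
        0.06796236]), 'tau': array([-2.53027523e-03, -5.84164667e+01,  2.93752438e+01,  7.01559439e+00,
        1.02161805e-02, -3.30027137e-05]), 'tool_pos': array([ 0.23430029, -0.63256087,  0.22573751]), 'orientation': array([ 1.79915165e+02, -9.60216502e-03, -1.59676187e+02]), 'force': array([ 0.02650462, -0.07033635,  0.00358012]), 'moment': array([-0.00483663, -0.0651315 , -0.04350481]), 'gripper_force': 0.0, 'opening': 0.08776197414636076}
scene [ 1.00890681 -0.59923949  1.11605518]
side [0.17418364 0.86228045 0.75126717]
```

View pics/s.png

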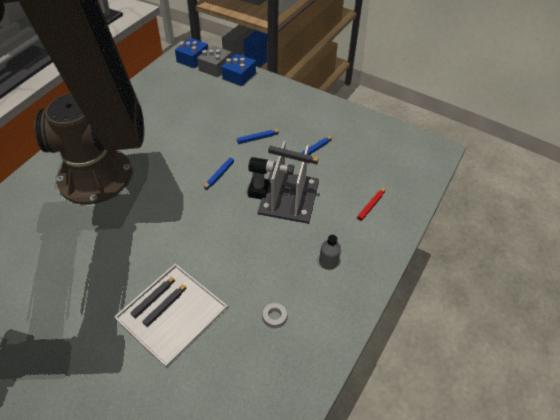

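View pics/d.png

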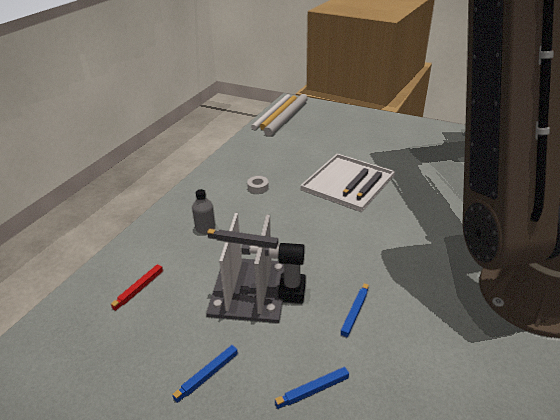

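The scene view shows the tool on the bracket from (269,151) to the tip at (317,159), and tray corners at about (176,265), (226,305), (168,361), (116,317). In the side view the tool runs from (278,243) to the tip at (209,233).

Run:
```python
from h import *
np.set_printoptions(precision=3,suppress=True)
print('tool scene',plane('scene',[[269,151],[317,159]],.158))
print('tool side',plane('side',[[278,243],[209,234]],.158))
t=plane('scene',[[176,265],[226,305],[168,361],[116,317]],.016);print('tray',t,t.mean(0))
t=plane('side',[[338,155],[394,176],[362,209],[301,185]],.016);print('tray side',t,t.mean(0))
print('laid tips scene',plane('scene',[[172,280],[134,313],[185,287],[146,322]],.017))
print('base scene',plane('scene',[[268,170],[319,178],[310,220],[259,213]],.012))
print('base side',plane('side',[[208,317],[279,320]],.0))
print('oil,collar',plane('scene',[[330,262],[275,315]],.01))
a=cv2.imread('pics/s.png')[130:240,230:340];b=cv2.imread('pics/d.png')[200:330,190:320]
cv2.imwrite('pics/c.png',np.hstack([cv2.resize(a,(400,400),interpolation=2),cv2.resize(b,(400,400),interpolation=2)]))
```

```text
tool scene [[0.494 0.238 0.158]
 [0.621 0.28  0.158]]
tool side [[0.488 0.243 0.158]
 [0.623 0.275 0.158]]
tray [[ 0.434 -0.127  0.016]
 [ 0.612 -0.154  0.016]
 [ 0.582 -0.346  0.016]
 [ 0.403 -0.328  0.016]] [ 0.508 -0.239  0.016]
tray side [[ 0.576 -0.351  0.016]
 [ 0.39  -0.304  0.016]
 [ 0.424 -0.115  0.016]
 [ 0.612 -0.154  0.016]] [ 0.501 -0.231  0.016]
laid tips scene [[ 0.454 -0.169  0.017]
 [ 0.434 -0.295  0.017]
 [ 0.495 -0.168  0.017]
 [ 0.475 -0.297  0.017]]
base scene [[0.457 0.293 0.012]
 [0.605 0.346 0.012]
 [0.658 0.192 0.012]
 [0.524 0.137 0.012]]
base side [[0.6   0.345 0.   ]
 [0.466 0.292 0.   ]]
oil,collar [[ 0.77   0.098  0.01 ]
 [ 0.727 -0.11   0.01 ]]
```

View pics/c.png

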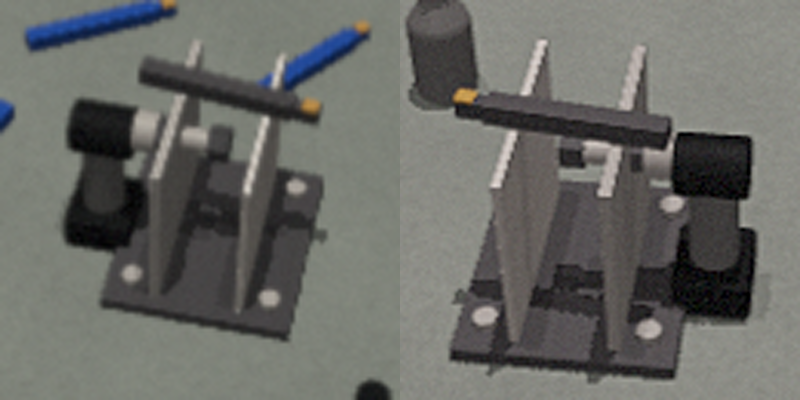

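The crop confirms that the dark tool lies across both plates, slightly to +y of the bolt head, with its cutting end pointing away from the robot at +x. Next I'll move above the tool.

```bash
cat >> h.py <<'E'
from scipy.spatial.transform import Rotation as Ro
def go(*W):
    o=sensors.get_obs(); p=o['tool_pos']; R=Ro.from_euler('xyz',o['orientation'],degrees=True)
    print('at',o['clock'],p.round(4),o['orientation'].round(2),'open',o['opening'])
    for w in W:
        s=R.inv().apply(np.array(w[:3])-p); t=(R.inv()*Ro.from_euler('xyz',[180,0,w[3]],degrees=True)).as_rotvec(degrees=True)
        print(w,s.round(4).tolist(),t.round(2).tolist())
E
python3 -c "
from h import *
go((.48,-.2,.32,-162),(.55,.255,.32,-164))"
```

```text
at 0.1 [ 0.2343 -0.6326  0.2257] [ 1.7992e+02 -1.0000e-02 -1.5968e+02] open 0.08776197414636076
(0.48, -0.2, 0.32, -162) [-0.3806, 0.3204, -0.0939] [0.08, -0.01, 2.32]
(0.55, 0.255, 0.32, -164) [-0.6043, 0.7228, -0.0933] [0.08, -0.01, 4.32]
```

```bash
python3 -m pendant '[[1,[-0.3806,0.3204,-0.0939],[0,0,2.3]],[1,[-0.3806,0.3204,-0.0939],[0,0,2.3]],[1,[-0.3806,0.3204,-0.0939],[0,0,2.3]],[1,[-0.3806,0.3204,-0.0939],[0,0,2.3]],[1,[-0.3806,0.3204,-0.0939],[0,0,2.3]],[1,[-0.3806,0.3204,-0.0939],[0,0,2.3]],[1,[-0.3806,0.3204,-0.0939],[0,0,2.3]],[1,[-0.3806,0.3204,-0.0939],[0,0,2.3]],[1,[-0.3806,0.3204,-0.0939],[0,0,2.3]],[1,[-0.3806,0.3204,-0.0939],[0,0,2.3]]]'
python3 -c "
from h import *
go((.55,.255,.32,-164))"
```

```text
clock: 0.93
tool_pos: [0.4369, -0.2749, 0.3042]
orientation: [180.0, 0.0, -162.0]
force: [1.5, -0.0, -0.2]
opening: 0.0878
gripper_force: 0.0
at 0.9333 [ 0.4369 -0.2749  0.3042] [ 1.7999e+02  1.0000e-02 -1.6197e+02] open 0.08778960912249847
(0.55, 0.255, 0.32, -164) [-0.2715, 0.4689, -0.0157] [0.01, 0.01, 2.03]
```

```bash
python3 -m pendant '[[1,[-0.2715,0.4689,-0.0157],[0,0,2]],[1,[-0.2715,0.4689,-0.0157],[0,0,2]],[1,[-0.2715,0.4689,-0.0157],[0,0,2]],[1,[-0.2715,0.4689,-0.0157],[0,0,2]],[1,[-0.2715,0.4689,-0.0157],[0,0,2]],[1,[-0.2715,0.4689,-0.0157],[0,0,2]],[1,[-0.2715,0.4689,-0.0157],[0,0,2]],[1,[-0.2715,0.4689,-0.0157],[0,0,2]],[1,[-0.2715,0.4689,-0.0157],[0,0,2]],[1,[-0.2715,0.4689,-0.0157],[0,0,2]]]' >/dev/null
python3 -c "
from h import *
go((.55,.255,.32,-164))"
```

```text
at 1.7667 [0.5232 0.1326 0.316 ] [ 179.99   -0.   -163.95] open 0.08763268921162881
(0.55, 0.255, 0.32, -164) [-0.0596, 0.1102, -0.004] [0.01, -0.0, 0.05]
```

```bash
python3 -m pendant '[[1,[-0.0596,0.1102,0],[0,0,0]],[1,[-0.0596,0.1102,0],[0,0,0]],[1,[-0.0596,0.1102,0],[0,0,0]],[1,[-0.0596,0.1102,0],[0,0,0]],[1,[-0.0596,0.1102,0],[0,0,0]],[1,[-0.0596,0.1102,0],[0,0,0]]]'
python3 - <<'E'
from h import *
P=viewer.camera_params('wrist');snap('wrist','w.png')
print(ray('wrist',[[280,210]],P))
print('proj tool',proj('wrist',[[.49,.24,.158],[.622,.278,.158],[.561,.242,.118]],P))
import pickle;pickle.dump(P,open('w.pkl','wb'))
E
```

```text
clock: 2.27
tool_pos: [0.55, 0.2529, 0.3151]
orientation: [-180.0, -0.1, -163.9]
force: [0.5, -0.3, 0.1]
opening: 0.0876
gripper_force: 0.0
(array([0.48367295, 0.23361856, 0.47362819]), array([[ 0.24947767,  0.08002148, -0.96509434]]))
proj tool [[281.82414175 137.6415142 ]
 [281.49112098 259.68035567]
 [266.75744613 194.35122289]]
```

View pics/w.png

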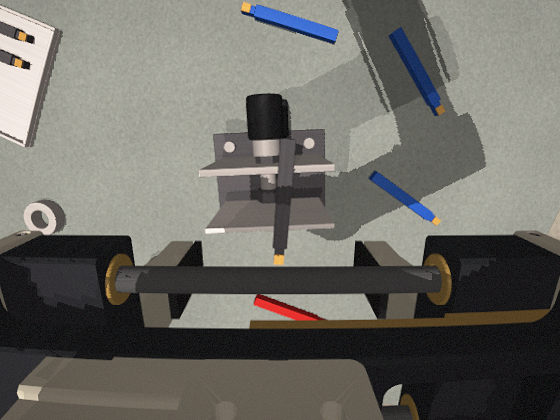

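The wrist view shows the tool from (288,139) to its tip at (279,264). The plate tops end at about (199,174)/(335,165) for the front plate and (206,232)/(336,226) for the rear guard, and the bolt head is near (267,180).

Run:
```python
from h import *
np.set_printoptions(precision=4,suppress=True)
import pickle;P=pickle.load(open('w.pkl','rb'))
im=cv2.imread('pics/w.png');g=im[90:270,190:350]
cv2.imwrite('pics/wc.png',cv2.resize(g,(640,720)[:2],interpolation=2)[:600])
t=plane('wrist',[[287.5,139],[279,264]],.16,P);d=t[1]-t[0];print(t,t.mean(0),np.linalg.norm(d),np.degrees(np.arctan2(d[1],d[0])))
t=plane('wrist',[[199,174],[335,165],[206,232],[336,226]],.15,P);print(t)
for a,b in((0,1),(2,3)):
  d=t[b]-t[a];print(np.linalg.norm(d),np.degrees(np.arctan2(-d[0],d[1])))
print(t.mean(0))
go((.55,.255,.32,-164))
```

```text
[[0.4897 0.246  0.16  ]
 [0.6271 0.2765 0.16  ]] [0.5584 0.2612 0.16  ] 0.1408214338351623 12.508106681265023
[[0.5525 0.1634 0.15  ]
 [0.502  0.304  0.15  ]
 [0.6163 0.1854 0.15  ]
 [0.5679 0.3277 0.15  ]]
0.14933854231924096 19.768363851841833
0.15028848972824188 18.804989095376634
[0.5597 0.2451 0.15  ]
at 2.3167 [0.5501 0.2523 0.3157] [-179.98   -0.04 -163.98] open 0.08752723712894563
(0.55, 0.255, 0.32, -164) [-0.0007, 0.0026, -0.0044] [-0.02, -0.04, 0.02]
```

View pics/wc.png

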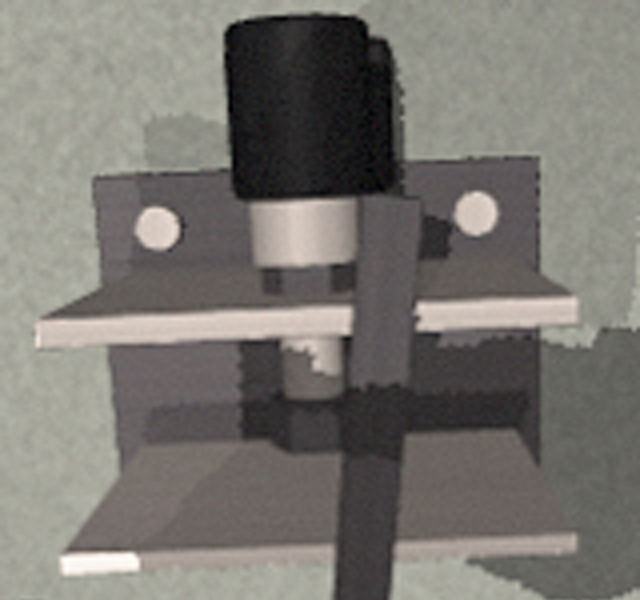

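```bash
python3 -c "
from h import *
go((.558,.261,.22,-167.5),(.558,.261,.142,-167.5),)"
```

```text
at 2.3167 [0.5501 0.2523 0.3157] [-1.7998e+02 -4.0000e-02 -1.6398e+02] open 0.08752723712894563
(0.558, 0.261, 0.22, -167.5) [-0.0101, 0.0062, 0.0956] [-0.02, -0.04, 3.52]
(0.558, 0.261, 0.142, -167.5) [-0.0101, 0.0063, 0.1736] [-0.02, -0.04, 3.52]
```

```bash
python3 -m pendant '[[1,[-0.0101,0.0062,0.03],[0,0,3.5]],[1,[-0.0101,0.0062,0.06],[0,0,3.5]],[1,[-0.0101,0.0062,0.09],[0,0,3.5]],[1,[-0.0101,0.0062,0.115],[0,0,3.5]],[1,[-0.0101,0.0062,0.14],[0,0,3.5]],[1,[-0.0101,0.0062,0.16],[0,0,3.5]],[1,[-0.0101,0.0062,0.1732],[0,0,3.5]],[1,[-0.0101,0.0062,0.1732],[0,0,3.5]],[1,[-0.0101,0.0062,0.1732],[0,0,3.5]]]' 
python3 -m pendant '[[-1,[0,0,0],[0,0,0]],[-1,[0,0,0],[0,0,0]],[-1,[0,0,0],[0,0,0]],[-1,[0,0,0],[0,0,0]],[-1,[0,0,0],[0,0,0]],[-1,[0,0,0],[0,0,0]],[-1,[0,0,0],[0,0,0]],[-1,[0,0,0],[0,0,0]],[-1,[0,0,0],[0,0,0]],[-1,[0,0,0],[0,0,0]]]' 
python3 -c "
from h import *
print(viewer.camera_params('wrist')['fx']); go((.558,.261,.30,-167.5))"
```

```text
clock: 3.07
tool_pos: [0.5584, 0.2603, 0.143]
orientation: [-180.0, -0.0, -167.5]
force: [-0.1, -0.6, 1.2]
opening: 0.0874
gripper_force: 0.0
clock: 3.9
tool_pos: [0.5583, 0.2616, 0.1427]
orientation: [-180.0, -0.0, -167.5]
force: [-0.4, -0.2, -0.7]
opening: 0.0264
gripper_force: 0.0
296.70803565920625
at 3.9 [0.5583 0.2616 0.1427] [-1.8000e+02 -1.0000e-02 -1.6747e+02] open 0.026420751664167873
(0.558, 0.261, 0.3, -167.5) [0.0005, -0.0005, -0.1573] [-0.0, -0.01, 0.03]
```

```bash
python3 -m pendant '[[-1,[0,0,0],[0,0,0]],[-1,[0,0,0],[0,0,0]],[-1,[0,0,0],[0,0,0]],[-1,[0,0,0],[0,0,0]],[-1,[0,0,0],[0,0,0]],[-1,[0,0,0],[0,0,0]],[-1,[0,0,0],[0,0,0]],[-1,[0,0,0],[0,0,0]]]'
```

```text
clock: 4.57
tool_pos: [0.5583, 0.2615, 0.1427]
orientation: [-180.0, -0.0, -167.5]
force: [-0.1, -0.9, -0.3]
opening: 0.0157
gripper_force: 30.0
```

```bash
python3 -m pendant '[[-1,[0,0,-0.02],[0,0,0]],[-1,[0,0,-0.045],[0,0,0]],[-1,[0,0,-0.07],[0,0,0]],[-1,[0,0,-0.1],[0,0,0]],[-1,[0,0,-0.13],[0,0,0]],[-1,[0,0,-0.16],[0,0,0]],[-1,[0,0,-0.16],[0,0,0]],[-1,[0,0,-0.16],[0,0,0]],[-1,[0,0,-0.16],[0,0,0]]]'
python3 - <<'E'
from h import *
import pickle
P=viewer.camera_params('wrist');pickle.dump(P,open('w2.pkl','wb'));snap('wrist','w2.png');
go((.544,-.241,.2,-99),(.55,0,.3,-133))
E
```

```text
clock: 5.32
tool_pos: [0.5576, 0.2615, 0.3015]
orientation: [180.0, -0.1, -167.5]
force: [-0.7, -0.0, -3.0]
opening: 0.0158
gripper_force: 30.0
at 5.3667 [0.5575 0.2613 0.301 ] [-1.7997e+02 -1.5000e-01 -1.6748e+02] open 0.015950992258667706
(0.544, -0.241, 0.2, -99) [0.1218, -0.4874, 0.1015] [0.07, -0.15, -68.48]
(0.55, 0, 0.3, -133) [0.064, -0.2535, 0.0013] [0.02, -0.16, -34.48]
```

View pics/w2.png

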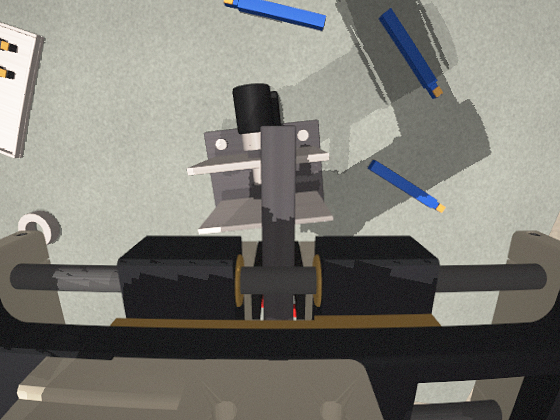

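The tool is gripped, with the wrist view showing the bar between the pads. Next I'll carry it over the tray while turning it.

```bash
python3 -m pendant '[[-1,[0.012,-0.03,0],[0,0,-5]],[-1,[0.022,-0.068,0],[0,0,-12]],[-1,[0.032,-0.106,0],[0,0,-19]],[-1,[0.042,-0.145,0],[0,0,-26]],[-1,[0.052,-0.184,0.01],[0,0,-32]],[-1,[0.062,-0.223,0.02],[0,0,-38]],[-1,[0.072,-0.261,0.035],[0,0,-44]],[-1,[0.081,-0.299,0.05],[0,0,-50]],[-1,[0.09,-0.337,0.065],[0,0,-56]],[-1,[0.1,-0.37,0.08],[0,0,-60]]]'
python3 -c "
from h import *
go((.544,-.241,.2,-99))"
```

```text
clock: 6.2
tool_pos: [0.5398, -0.1234, 0.2206]
orientation: [179.9, -0.0, -107.2]
force: [1.0, -0.0, -2.1]
opening: 0.0158
gripper_force: 30.0
at 6.2 [ 0.5398 -0.1234  0.2206] [ 1.7988e+02 -4.0000e-02 -1.0716e+02] open 0.015777836399665675
(0.544, -0.241, 0.2, -99) [0.1112, -0.0387, 0.0206] [0.12, -0.03, -8.16]
```

```bash
python3 -m pendant '[[-1,[0.035,-0.013,0.005],[0,0,-3]],[-1,[0.07,-0.026,0.012],[0,0,-6]],[-1,[0.1,-0.037,0.02],[0,0,-8.1]],[-1,[0.1112,-0.0387,0.0206],[0,0,-8.1]],[-1,[0.1112,-0.0387,0.0206],[0,0,-8.1]],[-1,[0.1112,-0.0387,0.0206],[0,0,-8.1]]]'
python3 - <<'E'
from h import *
import pickle
P=viewer.camera_params('wrist');pickle.dump(P,open('w3.pkl','wb'));snap('wrist','w3.png');
go((.544,-.241,.2,-99))
E
```

```text
clock: 6.7
tool_pos: [0.5435, -0.2394, 0.2005]
orientation: [179.8, 0.0, -99.5]
force: [0.1, 0.3, -2.4]
opening: 0.016
gripper_force: 30.0
at 6.75 [ 0.544  -0.2386  0.2011] [ 1.799e+02  1.000e-02 -9.943e+01] open 0.01593043258951277
(0.544, -0.241, 0.2, -99) [0.0023, -0.0004, 0.0011] [0.1, 0.01, -0.43]
```

View pics/w3.png

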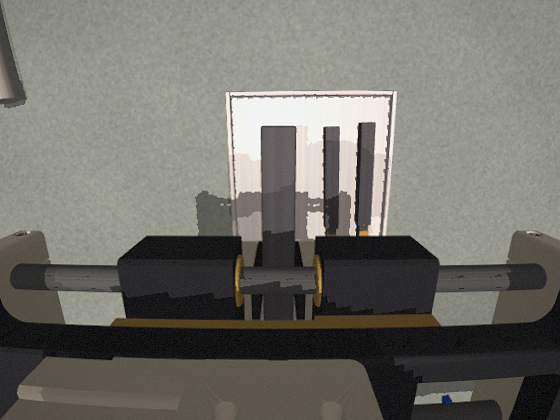

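The tray's tail-side edge runs from (227,92) to (396,92). Its laid tools end at (332,126) and (367,123), and the held tool hangs parallel over the empty half at (279,126).

Run:
```python
from h import *
np.set_printoptions(precision=4,suppress=True)
import pickle;P=pickle.load(open('w3.pkl','rb'))
c=plane('wrist',[[227,92],[396,92]],.016,P);print(c,np.linalg.norm(c[1]-c[0]))
l=plane('wrist',[[332,126],[331,232],[367,123],[363,232]],.021,P);print(l)
xt=(c[0]-c[1])/np.linalg.norm(c[0]-c[1]);yt=np.array([-xt[1],xt[0],0]);print('tray yaw',np.degrees(np.arctan2(xt[1],xt[0])))
o=c.mean(0)+yt*.105;print('centre',o,'target',o+.04*xt)
o_=sensors.get_obs()['tool_pos'];print('tcp in tray',(o_-o)@xt,(o_-o)@yt)
t=plane('wrist',[[279,126]],.218,P)[0];print('tail in tray',(t-o)@xt,(t-o)@yt, 'laid',[((q-o)@xt,(q-o)@yt) for q in l])
```

```text
[[ 0.5808 -0.3572  0.016 ]
 [ 0.3973 -0.3275  0.016 ]] 0.18594823514674536
[[ 0.4731 -0.3023  0.021 ]
 [ 0.4892 -0.1795  0.021 ]
 [ 0.4342 -0.2994  0.021 ]
 [ 0.4507 -0.1729  0.021 ]]
tray yaw -9.180161231481751
centre [ 0.5058 -0.2387  0.016 ] target [ 0.5453 -0.2451  0.016 ]
tcp in tray 0.03766346596571567 0.006123365217636412
tail in tray 0.03778973379380503 -0.06637138440436673 laid [(np.float64(-0.022112365328810172), np.float64(-0.06803247150474208)), (np.float64(-0.02578566986058913), np.float64(0.05577294049044614)), (np.float64(-0.060964146781752014), np.float64(-0.07136422858488732)), (np.float64(-0.06488122661833756), np.float64(0.05616949854061433))]
```

```bash
python3 -m pendant '[[-1,[0.004,-0.0027,0.03],[0,0,0]],[-1,[0.004,-0.0027,0.065],[0,0,0]],[-1,[0.004,-0.0027,0.1],[0,0,0]],[-1,[0.004,-0.0027,0.13],[0,0,0]],[-1,[0.004,-0.0027,0.155],[0,0,0]],[-1,[0.004,-0.0027,0.172],[0,0,0]],[-1,[0.004,-0.0027,0.184],[0,0,0]],[-1,[0.004,-0.0027,0.192],[0,0,0]],[-1,[0.004,-0.0027,0.193],[0,0,0]],[-1,[0.004,-0.0027,0.193],[0,0,0]]]'
```

```text
clock: 7.58
tool_pos: [0.5469, -0.2426, 0.0093]
orientation: [180.0, -0.0, -99.3]
force: [0.4, -0.1, -2.1]
opening: 0.0158
gripper_force: 30.0
```

```bash
python3 -m pendant '[[-1,[0,0,0.0025],[0,0,0]],[-1,[0,0,0.0025],[0,0,0]],[-0.3,[0,0,0.0025],[0,0,0]],[-0.3,[0,0,0.0025],[0,0,0]],[-0.3,[0,0,0.0025],[0,0,0]],[-0.3,[0,0,0.0025],[0,0,0]],[-0.3,[0,0,0.0025],[0,0,0]],[-0.3,[0,0,0.0025],[0,0,0]]]'
python3 -c "
from h import *
go((.544,-.241,.2,-99))"
```

```text
clock: 8.25
tool_pos: [0.5466, -0.2435, 0.0068]
orientation: [-180.0, -0.0, -99.4]
force: [0.5, 0.5, -0.4]
opening: 0.0306
gripper_force: 0.0
at 8.25 [ 0.5466 -0.2435  0.0068] [-179.98   -0.    -99.38] open 0.0306439459952492
(0.544, -0.241, 0.2, -99) [-0.002, 0.0029, -0.1932] [-0.02, -0.0, -0.38]
```

Released. Now I'll lift and check the placing.

```bash
python3 -m pendant '[[-0.3,[0,0,-0.015],[0,0,0]],[-0.3,[0,0,-0.035],[0,0,0]],[-0.3,[0,0,-0.07],[0,0,0]],[-0.3,[0,0,-0.11],[0,0,0]],[0,[0,0,-0.15],[0,0,0]],[1,[0,0,-0.19],[0,0,0]],[1,[0,0,-0.23],[0,0,0]],[1,[0,0,-0.27],[0,0,0]],[1,[0,0,-0.27],[0,0,0]]]'
python3 - <<'E'
from h import *
import pickle
P=viewer.camera_params('wrist');pickle.dump(P,open('w4.pkl','wb'));a=snap('wrist','w4.png');b=snap('side','d4.png')
a=a[:260,180:440];b=b[130:230,280:410]
cv2.imwrite('pics/c4.png',np.hstack([a,cv2.resize(b,(338,260),interpolation=2)])[:,:,::-1])
go((.561,.243,.2,-160.7),(.55,0,.3,-133))
E
```

```text
clock: 9.0
tool_pos: [0.5497, -0.245, 0.2862]
orientation: [-179.2, -0.1, -99.3]
force: [1.3, -0.2, 0.6]
opening: 0.0585
gripper_force: 0.0
at 9.1 [ 0.5473 -0.2435  0.2789] [-1.7974e+02  2.0000e-02 -9.9370e+01] open 0.06656719296758695
(0.561, 0.243, 0.2, -160.7) [-0.4822, 0.0661, 0.0787] [-0.22, 0.16, 61.32]
(0.55, 0, 0.3, -133) [-0.2407, 0.0369, -0.0212] [-0.25, 0.09, 33.63]
```

View pics/c4.png

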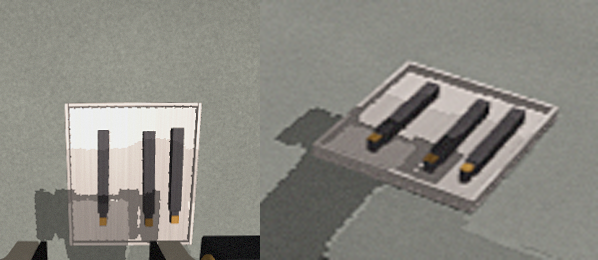

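The tool lies flat in the empty half, parallel to the other two with its brass end the same way (tail at (103,131) in the crop, level with theirs). Now back to the bracket.

```bash
python3 -m pendant '[[1,[-0.035,0.005,-0.01],[0,0,5]],[1,[-0.07,0.01,-0.02],[0,0,11]],[1,[-0.11,0.015,-0.03],[0,0,18]],[1,[-0.15,0.02,-0.03],[0,0,25]],[1,[-0.19,0.026,-0.03],[0,0,32]],[1,[-0.23,0.032,-0.03],[0,0,38]],[1,[-0.27,0.037,-0.03],[0,0,44]],[1,[-0.31,0.042,-0.03],[0,0,50]],[1,[-0.35,0.048,-0.03],[0,0,56]],[1,[-0.385,0.054,-0.03],[0,0,61.3]]]'
python3 -c "
from h import *
go((.555,.242,.31,-160.7))"
```

```text
clock: 9.93
tool_pos: [0.5551, 0.1432, 0.3052]
orientation: [-180.0, -0.1, -161.0]
force: [1.1, -0.6, 0.1]
opening: 0.0877
gripper_force: 0.0
at 9.9333 [0.5551 0.1432 0.3052] [-1.7999e+02 -1.2000e-01 -1.6099e+02] open 0.08772042295006348
(0.555, 0.242, 0.31, -160.7) [-0.0321, 0.0935, -0.0049] [-0.01, -0.12, -0.29]
```

```bash
python3 -m pendant '[[1,[-0.012,0.035,0],[0,0,-0.3]],[1,[-0.024,0.07,0],[0,0,-0.3]],[1,[-0.032,0.088,0],[0,0,-0.3]],[1,[-0.032,0.088,0],[0,0,-0.3]],[1,[-0.032,0.088,0],[0,0,-0.3]]]'
python3 - <<'E'
from h import *
import pickle
P=viewer.camera_params('wrist');pickle.dump(P,open('w5.pkl','wb'));a=snap('wrist','w5.png')
a=a[90:260,180:370];cv2.imwrite('pics/c5.png',cv2.resize(a,None,fx=3.5,fy=3.5,interpolation=2)[:,:,::-1])
go((.56,.243,.2,-160.7))
E
```

```text
clock: 10.35
tool_pos: [0.5564, 0.2359, 0.3047]
orientation: [-179.9, -0.2, -160.3]
force: [-0.2, -0.4, 0.1]
opening: 0.0877
gripper_force: 0.0
at 10.4 [0.5566 0.235  0.3052] [-1.7996e+02 -1.3000e-01 -1.6033e+02] open 0.08766791165073892
(0.56, 0.243, 0.2, -160.7) [-0.0062, 0.0065, 0.1052] [-0.04, -0.13, 0.37]
```

View pics/c5.png

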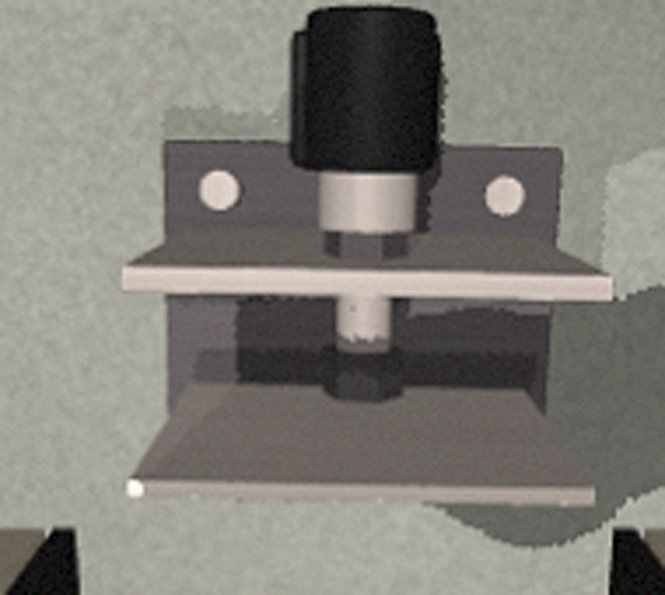

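In the crop the front plate top runs (123,278)–(612,289), the rear top (130,488)–(594,496), and the bolt head spans about (325–402, 350–400), centred near (363,375).

Run:
```python
from h import *
np.set_printoptions(precision=4,suppress=True)
import pickle;P=pickle.load(open('w5.pkl','rb'))
f=lambda p:np.array(p)/3.5+[180,90]
t=plane('wrist',f([[123,278],[612,289],[130,488],[594,496]]),.15,P);print(t)
for a,b in((0,1),(2,3)):
  d=t[b]-t[a];print(np.linalg.norm(d),np.degrees(np.arctan2(-d[0],d[1])))
m=t.mean(0);print('origin',m)
print('head',plane('wrist',f([[363,372]]),.125,P), 'proj head back top edge centre',(proj('wrist',[m[0],m[1],.118],P)-[180,90])*3.5)
yaw=np.mean([np.arctan2(-(t[b]-t[a])[0],(t[b]-t[a])[1]) for a,b in((0,1),(2,3))]);yd=np.degrees(yaw)-180
x,y=m[:2]+.0005*np.array([np.cos(yaw),np.sin(yaw)])
go((x,y,.2,yd),(x,y,.099,yd))
```

```text
[[0.5517 0.1635 0.15  ]
 [0.5048 0.3043 0.15  ]
 [0.6152 0.1848 0.15  ]
 [0.5679 0.3254 0.15  ]]
0.14834636531397688 18.41582175790837
0.14836544901191004 18.619748336450286
origin [0.5599 0.2445 0.15  ]
head [[0.5597 0.2442 0.125 ]] proj head back top edge centre [[363.2068 368.4554]]
at 10.4 [0.5566 0.235  0.3052] [-179.96   -0.13 -160.33] open 0.08766791165073892
(np.float64(0.5603809281230933), np.float64(0.24465510988367878), 0.2, np.float64(-161.48221495282067)) [-0.0071, 0.0079, 0.1052] [-0.04, -0.13, 1.15]
(np.float64(0.5603809281230933), np.float64(0.24465510988367878), 0.099, np.float64(-161.48221495282067)) [-0.0073, 0.008, 0.2062] [-0.04, -0.13, 1.15]
```

```bash
python3 -m pendant '[[1,[-0.0072,0.008,0.025],[0,0,1]],[1,[-0.0072,0.008,0.055],[0,0,1]],[1,[-0.0072,0.008,0.085],[0,0,1]],[1,[-0.0072,0.008,0.115],[0,0,1]],[1,[-0.0072,0.008,0.14],[0,0,1]],[1,[-0.0072,0.008,0.165],[0,0,1]],[1,[-0.0072,0.008,0.185],[0,0,1]],[1,[-0.0072,0.008,0.2],[0,0,1]],[1,[-0.0072,0.008,0.205],[0,0,1]],[1,[-0.0072,0.008,0.205],[0,0,1]]]'
python3 -c "
from h import *
go((.5604,.2446,.099,-161.5))"
```

```text
clock: 11.23
tool_pos: [0.5605, 0.2432, 0.1002]
orientation: [-179.9, -0.2, -161.5]
force: [0.0, -0.2, 0.2]
opening: 0.0878
gripper_force: 0.0
at 11.2333 [0.5605 0.2432 0.1002] [-1.7994e+02 -1.6000e-01 -1.6146e+02] open 0.08778664814949963
(0.5604, 0.2446, 0.099, -161.5) [-0.0003, 0.0014, 0.0012] [-0.06, -0.16, 0.04]
```

```bash
python3 -m pendant '[[-1,[0,0.001,0.001],[0,0,0]],[-1,[0,0.001,0.001],[0,0,0]],[-1,[0,0.001,0.001],[0,0,0]],[-1,[0,0.001,0.001],[0,0,0]],[-1,[0,0.001,0.001],[0,0,0]],[-1,[0,0.001,0.001],[0,0,0]],[-1,[0,0.001,0.001],[0,0,0]],[-1,[0,0.001,0.001],[0,0,0]],[-1,[0,0.001,0.001],[0,0,0]],[-1,[0,0.001,0.001],[0,0,0]]]'
python3 -m pendant '[[-1,[0,0,0],[0,0,0]],[-1,[0,0,0],[0,0,0]],[-1,[0,0,0],[0,0,0]],[-1,[0,0,0],[0,0,0]],[-1,[0,0,0],[0,0,0]],[-1,[0,0,0],[0,0,0]],[-1,[0,0,0],[0,0,0]],[-1,[0,0,0],[0,0,0]],[-1,[0,0,0],[0,0,0]],[-1,[0,0,0],[0,0,0]]]'
python3 -m pendant '[[-1,[0,0,0],[0,0,0]],[-1,[0,0,0],[0,0,0]],[-1,[0,0,0],[0,0,0]],[-1,[0,0,0],[0,0,0]],[-1,[0,0,0],[0,0,0]],[-1,[0,0,0],[0,0,0]],[-1,[0,0,0],[0,0,0]],[-1,[0,0,0],[0,0,0]],[-1,[0,0,0],[0,0,0]],[-1,[0,0,0],[0,0,0]]]'
```

```text
clock: 12.07
tool_pos: [0.5608, 0.2452, 0.1005]
orientation: [-179.9, -0.0, -161.4]
force: [10.5, -15.3, -3.8]
opening: 0.0269
gripper_force: 9.6
clock: 12.9
tool_pos: [0.5612, 0.2442, 0.1004]
orientation: [-179.9, -0.1, -161.4]
force: [5.4, -7.4, -2.4]
opening: 0.0244
gripper_force: 30.0
clock: 13.73
tool_pos: [0.5612, 0.2442, 0.1005]
orientation: [-179.9, -0.0, -161.4]
force: [5.2, -7.9, -1.8]
opening: 0.0239
gripper_force: 30.0
```

```bash
for i in 1 2; do python3 -m pendant '[[-1,[0,0,0],[0,0,0]],[-1,[0,0,0],[0,0,0]],[-1,[0,0,0],[0,0,0]],[-1,[0,0,0],[0,0,0]],[-1,[0,0,0],[0,0,0]],[-1,[0,0,0],[0,0,0]],[-1,[0,0,0],[0,0,0]],[-1,[0,0,0],[0,0,0]],[-1,[0,0,0],[0,0,0]],[-1,[0,0,0],[0,0,0]]]'; done
python3 - <<'E'
from h import *
snap('side','d6.png'); a=cv2.imread('pics/d6.png')[130:340,180:420];cv2.imwrite('pics/c6.png',cv2.resize(a,None,fx=2.5,fy=2.5))
E
```

```text
clock: 14.57
tool_pos: [0.5612, 0.2442, 0.1004]
orientation: [-179.9, -0.1, -161.4]
force: [4.9, -7.9, 0.0]
opening: 0.0243
gripper_force: 30.0
clock: 15.4
tool_pos: [0.5612, 0.2442, 0.1004]
orientation: [-179.9, -0.1, -161.4]
force: [4.3, -7.9, -1.6]
opening: 0.024
gripper_force: 30.0
```

View pics/c6.png

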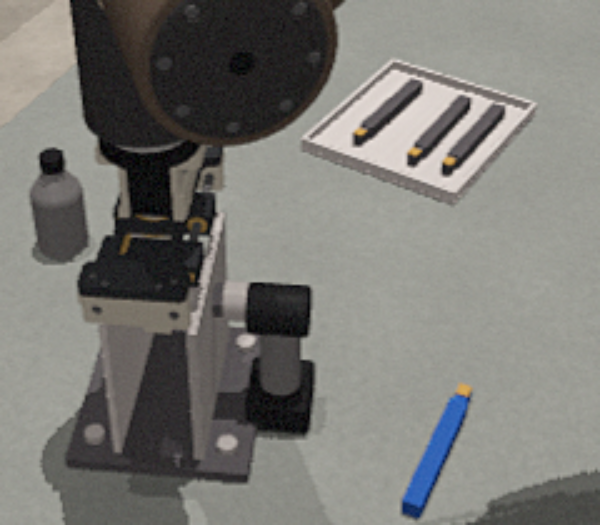

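The fingers are down in the gap, holding steady at a 24 mm opening, which matches the head across its flats, with 30 N. All three tools lie in the tray (the moved one at about (388,110)). I'm handing in.

```bash
python3 -c "
from plant import workorder
print(workorder.close_job())"
```

```text
the job is handed in; nothing more can be done
None
```

I handed the job in at about 15.4 s of the 56 s, with the turning tool released flat in the tray's empty half and the bolt head held by its flats at 30 N. The grip stayed steady at a 24 mm opening; no verdict came back.

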